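# Show the bevel pinion to the inspection camera

### The arm

A 7-joint arm with a two-finger parallel gripper is mounted at the origin on the work surface. World frame = base frame: x ahead of the robot, y to its left, z up, the work surface at z = 0. Lengths are in m, angles in degrees, forces in N, time in s.
With the tool pointing down it reaches from about 0.425 to 0.875 m from the base axis. Payload 4.7 kg.
Tool frame: the origin (TCP) lies on the centre line of the jaws, within the pads' length; the fingertips stand 17 mm ahead of it and the grasp point (between the pads) lies 2 mm behind it (tcp_to_tips is the distance from the TCP to the fingertips, in m); z points along the fingers, y is the direction in which the jaws open and shut (so a half turn about z gives the same grasp; the last joint's range is limited). The gripper opens to 87 mm and grips with 3 to 60 N. Pads are 19 mm wide; open, the fingers measure 117 mm over their backs; the gripper's body (75 mm by 190 mm) begins 51 mm behind the grasp point.
Start: joints at [-72.13, 18.392, -4.016, 83.108, 1.295, 78.541, -3.26], TCP at [0.191, 0.621, 0.24] pointing down, gripper open.
Joint ranges: [-163.93, 163.93], [-17.29, 119.83], [-79.2, 71.16], [3.27, 140.29], [-89.18, 269.18], [5.43, 117.66], [-154.24, 154.24]. Speed limits (degrees/s): [147.25, 147.25, 180, 180, 180, 180, 180].

### API

Orientations are given as [roll, pitch, yaw] about the fixed x, y, z axes, in that order (R = Rz(yaw) Ry(pitch) Rx(roll)).
In Python, from workcell import * gives the robot as it stands.
- The arm moves only by the tool send_rows, never from a script. Its argument "increments" is text: rows parted by semicolons, each of 6 numbers parted by spaces: the shift along the world's x, y, z in m, then the turn, a rotation vector about the world's x, y, z in rad. A call has 1 to 12 rows; each row shifts and turns the commanded pose from where the row before left it; what a row does not reach is not made up. A row lasts 1/8 s, in which the tool goes at most 62.5 mm and 10.7 degrees, less where a joint would pass 70% of its speed; a pose out of reach is approached as far as the arm can. A call with a gripper value outside its range is refused whole. "fingers" is the finger opening in m, from 0 to 0.087, set as the call begins (left out, the last holds). The fingers move at their own pace and stop on an object; the grip force is fixed at half the most. Time passes only in rows, so rows that do not move let the fingers close. It gives the time, the measured TCP pose, the force and the opening at its end, in the units of the state.
- get_obs(): the state, without advancing time (a new reading comes with each control period).
- camera(name): name is "scene" or "top" or "wrist"; returns (picture, depth): 420x560x3 uint8, red, green, blue; 420x560 float32, m along the optical axis (not along the pixel's ray), 0 where there is no reading.
- camera_info(name): a dict with "fx", "fy", "cx", "cy" (pixels), "k1" (the pictures are not rectified: a ray, as slopes to the right and down, at radius r is drawn at 1 + k1 r^2 times it, then the intrinsics apply), "xyz" and "orientation" of the camera in the world. Camera axes: x right, y down, z forward; pixel columns grow to the right and rows downward; lengths in m; the calibration is good to about 2 mm. A picture is of the moment at which its call begins: read the wrist's pose just before it. camera_info takes no time and is no camera call; for the wrist camera it gives the pose at the moment of the call.
- job_done(): hands the job in, once; it reports no verdict.
The state is a dict: "time": time; "qpos": joint angles; "qd": joint speeds; "joint_efforts": joint torques, N m; "eef_pos": TCP position; "eef_rot": TCP orientation; "wrist_force": force on the tool from outside, world axes, zero at the start; "torque": the same for the moment, N m; "finger_gap": finger opening in m.
Only numpy, scipy, OpenCV 4.12 (cv2) and the standard library are available. Lean on these libraries where they do the work, as an engineer would, in place of code of your own. Each camera call takes 0.05 s, during which the arm holds its last target.

### The job

First wake the inspection camera: press the black mushroom plunger on its release box down to the stop and let it spring back up. Then take the bevel pinion (the shaft with the conical gear head) out of the wooden rack and hold it still in the air in front of the tilted camera, its gear face square to the lens, centred on the lens axis and 10 cm from the lens, and finish while still holding it there. Do not touch the camera or its stand, and leave the other two shafts, the tin and the tape roll where they are.

Things in the scene. Friction and masses are not known exactly. Their poses are not given: they have to be found in the camera images.
- plunger_top (a point): Centre of the top of the black mushroom plunger, cap 40 mm across and 10 mm thick, on a white box 80 x 100 x 45 mm fixed to the bench with an aluminium collar 48 mm across round the plunger. The top stands 77 mm above the bench when up; z is up. It moves with the plunger.
- plunger (a joint): Plunger travel in m: 0 up, grows as pressed straight down, 0.012 at the hard stop. The spring pushes back with 3 N at the top and 7 N at the stop.
- rack: Wooden rack fixed to the bench, base 115 x 245 x 10 mm; origin at bench level, z up. Two upright boards 8 mm thick at x = -64 and +27 mm (83 mm free between), each with three U notches at y = -80, 0, +80 mm, 22 mm wide, floor 50 and rim 60 mm above the bench. Three shafts lie in them along the rack's x, in any order, special ends overhanging to +x.
- pinion_mid (a point): Bevel pinion, steel, 142 mm long, about 0.5 kg: stem 20 mm thick; at one end a conical gear head 22 mm long, 48 mm across narrowing to 33 mm at its face; at the other a collar 30 mm across. Point on the axis near its balance point, on the stem, 60 mm above the bench, 28 mm from the rack's +x board. x runs along the shaft to the gear end; roll about x is free.
- pinion_face (a point): Centre of the flat end face of the pinion's gear head, on the axis, 62 mm from pinion_mid along its +x axis (x points out of the face).
- plain_mid (a point): Plain shaft: same stem and collar, other end a bare 20 mm round end, no head. Point on its axis as for pinion_mid. Leave it.
- flanged_mid (a point): Flanged shaft: same stem and collar, other end a thin flat disc 48 mm across and 6 mm thick. Point on its axis as for pinion_mid. Leave it.
- camera: Inspection camera on a post: white housing 62 x 46 x 46 mm, dark lens barrel 36 to 40 mm across. Origin at the lens's front glass, 0.26 to 0.32 m up. It looks along its -x axis, 25 degrees below level; y is level, z leans up. Presented, the pinion's face is at (-100, 0, 0) mm here and its x axis lies along this +x, so the gear end is higher.
- stand: Camera stand fixed to the bench: steel base plate 150 x 160 x 12 mm centred at x = +80 mm, post 22 mm across at x = +120 mm, top 372 mm above the bench. Origin at bench level straight below the lens, z up.
- can: Tin with white band, 90 mm across, 117 mm tall, origin under its centre. Leave it.
- tape: Roll of cardboard-brown tape lying flat, 100 mm across, 25 mm tall, origin under its centre. Leave it.
- pinion: The pinion as a whole; origin on its axis, 5 mm from pinion_mid towards the gear head, same axes.
Mind the look-alikes: they are no part of the job. Leave any green look-alike of the pinion alone. Leave any orange look-alike of the part that bears plunger_top alone.

How it is judged (in metres and radians):
On the way, in this order (a step that is already met when the one before it is completed fails the run):
1. the plunger is pressed down to its stop (value of joint plunger above 0.0105 m), for 0.05 s.
2. the plunger has sprung back and the pinion is held clear above the rack (value of joint plunger below 0.003 m and contact force between the fingers and pinion above 1 N and height (world z) of pinion_mid above 0.12 m), for 0.2 s.
At the end, for the whole second after the job is handed in: Held still in the air by the fingers alone (middle over 120 mm up): gear face 78 to 122 mm in front of the lens, within 15 mm of its axis sideways and up or down, shaft within 0.2 rad of the lens axis, gear end to the lens; plunger up (all of step 2 and x of pinion_face in the frame of camera between -0.122 and -0.078 m and y of pinion_face in the frame of camera between -0.015 and 0.015 m and z of pinion_face in the frame of camera between -0.015 and 0.015 m and angle between the x axis of pinion_mid and the x axis of camera, either way round below 0.2 rad and x of pinion_mid in the frame of camera below -0.13 m and linear speed of pinion below 0.02 m/s and angular speed of pinion below 0.15 rad/s and contact force between pinion and rack below 0.1 N and contact force between pinion and stand below 0.1 N); the arm keeps its last pose, push and grip.
It fails at once if the camera or its stand is touched by the robot or the pinion (contact force between any of the arm, the fingers, pinion and stand above 1.5 N).
It fails at once if another shaft is displaced by more than 30 mm (distance of any of plain_mid, flanged_mid from where it was at the start of the episode above 0.03 m).
It fails at once if the tin or the tape roll is displaced by more than 30 mm (distance of any of can, tape from where it was at the start of the episode above 0.03 m).
It also fails if it takes over 51 s, if anything falls off the work surface, if the arm or the gripper's body presses on something with over 40 N, if the wrist force passes 120 N, or if a joint passes its speed limit or range.

## Working session

There is one attempt and no reset: what is moved stays moved. The work goes in short steps, Python scripts to look and compute and a tool call to move; the robot and the scene stay as the last step left them, time stands still between calls to the robot, and variables do not carry over. Pictures are saved under pics/ and viewed, and the job is handed in when it is done.

Besides the shell and the picture viewer there is one more tool, called after "Request:" in YAML: its name, and indented under it one key for each argument. send_rows: Moves the arm, as the interface text tells. Its arguments: {"type":"object","properties":{"increments":{"type":"string"},"fingers":{"type":"number"}},"required":["increments"]}

```bash
mkdir -p pics; ls; python3 - <<'E'
from workcell import *
import cv2,numpy as np
print(get_obs())
for n in ["scene","top","wrist"]:
    print(n,camera_info(n))
    p,d=camera(n); cv2.imwrite(f"pics/{n}0.png",p[:,:,::-1]); np.save(f"pics/{n}0.npy",d)
E
```

```text
pics
{'time': 0.0, 'qpos': array([-72.12915371,  18.43894238,  -4.01491423,  83.17394283,
         1.29615384,  78.54008038,  -3.26018655]), 'qd': array([-0.05922431,  0.138999  , -0.04341715, -0.02386573, -0.06593143,
        0.02718198, -0.10476643]), 'joint_efforts': array([-6.85493262e-06, -4.91280770e+01, -4.04038802e-01, -3.12529707e+01,
       -6.40626275e-02,  4.36822919e-02,  1.70155240e-04]), 'eef_pos': array([0.19063503, 0.62088331, 0.23847113]), 'eef_rot': array([-1.79892337e+02,  6.99870088e-03,  1.62938347e+02]), 'wrist_force': array([0.56352405, 0.57411389, 0.27454723]), 'torque': array([-0.00291241,  0.02769882, -0.00845023]), 'finger_gap': 0.0869254508624403}
scene {'fx': 532.2059098714907, 'fy': 532.2059098714907, 'cx': 278.03229830125264, 'cy': 217.0917866474938, 'k1': -0.13250768427444168, 'xyz': array([ 1.0993116 , -0.49128642,  1.0096329 ]), 'orientation': array([-137.30789433,   -0.46232501,   49.07738357])}
top {'fx': 471.1801015125278, 'fy': 471.1801015125278, 'cx': 275.77690999446594, 'cy': 212.1530312969501, 'k1': 0.04092354804924109, 'xyz': array([ 0.28062481, -0.00655327,  1.43793879]), 'orientation': array([-169.59257505,    0.47166852,  -90.51850131])}
wrist {'fx': 364.9979587487156, 'fy': 364.9979587487156, 'cx': 272.51071480009097, 'cy': 212.7986178843221, 'k1': 0.0014069551914300754, 'xyz': array([0.11949108, 0.64087268, 0.38397992]), 'orientation': array([1.64833940e+02, 5.89989548e-02, 7.29846549e+01])}
```

View pics/scene0.png

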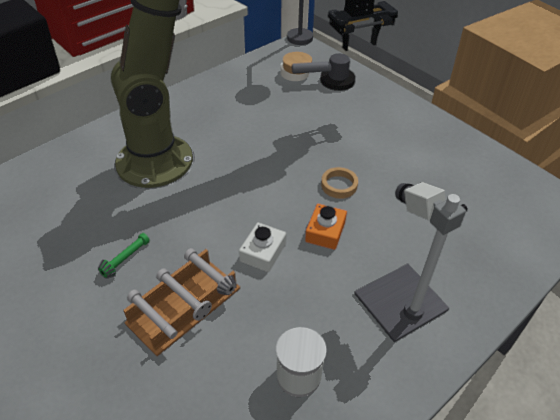

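View pics/top0.png

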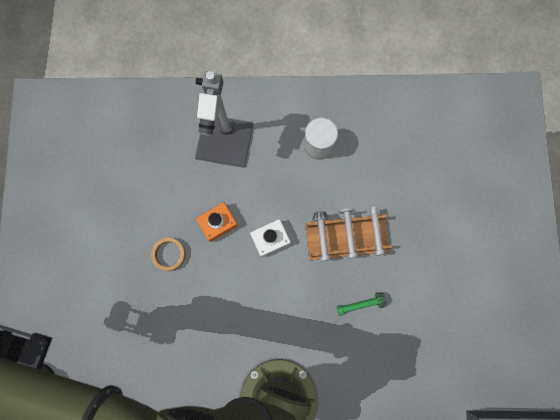

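View pics/wrist0.png

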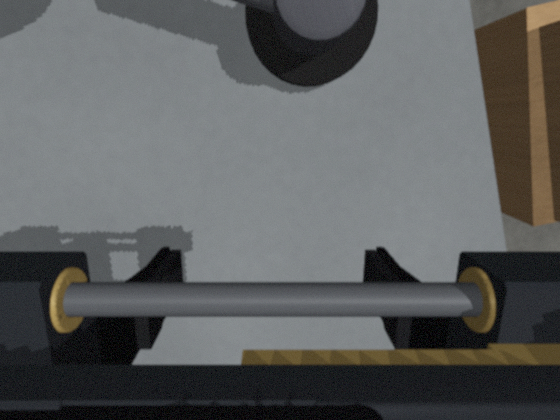

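Candidates are as follows. Shafts in the scene picture: pinion (210,270), flanged (183,293), plain (152,313), and the green look-alike (125,253). Boxes: white (263,245), and the orange look-alike (327,225). I'll check with close crops.

```bash
cat > h.py <<'E'
import numpy as np,cv2
from scipy.spatial.transform import Rotation as R
def und(info,u,v):
    x=(np.asarray(u,float)-info['cx'])/info['fx'];y=(np.asarray(v,float)-info['cy'])/info['fy']
    a,b=x.copy() if hasattr(x,'copy') else x,y
    for _ in range(20):
        s=1+info['k1']*(a*a+b*b); a,b=x/s,y/s
    return a,b
def rot(info): return R.from_euler('xyz',info['orientation'],degrees=True).as_matrix()
def ray(info,u,v):
    a,b=und(info,u,v); d=np.stack([a,b,np.ones_like(a)],-1)
    return np.asarray(info['xyz']),d@rot(info).T
def onz(info,u,v,z):
    o,d=ray(info,np.float64(u),np.float64(v)); return o+d*((z-o[2])/d[...,2])[...,None]
def pts(info,depth):
    v,u=np.indices(depth.shape); o,d=ray(info,u,v); P=o+d*depth[...,None]; P[depth==0]=np.nan; return P
def proj(info,P):
    c=(np.asarray(P)-info['xyz'])@rot(info); a=c[...,0]/c[...,2];b=c[...,1]/c[...,2]; s=1+info['k1']*(a*a+b*b)
    return np.stack([info['fx']*a*s+info['cx'],info['fy']*b*s+info['cy']],-1)
E
python3 - <<'E'
import cv2
s=cv2.imread('pics/scene0.png');t=cv2.imread('pics/top0.png')
def c(i,x0,y0,x1,y1,n,k):cv2.imwrite(n,cv2.resize(i[y0:y1,x0:x1],None,fx=k,fy=k,interpolation=cv2.INTER_CUBIC))
c(s,90,200,290,350,'pics/c1.png',4)
c(t,240,190,410,310,'pics/c2.png',4.7)
c(s,340,160,490,340,'pics/c3.png',3.3)
c(t,180,60,360,190,'pics/c4.png',4.4)
E
```

```text
(no output)
```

View pics/c1.png

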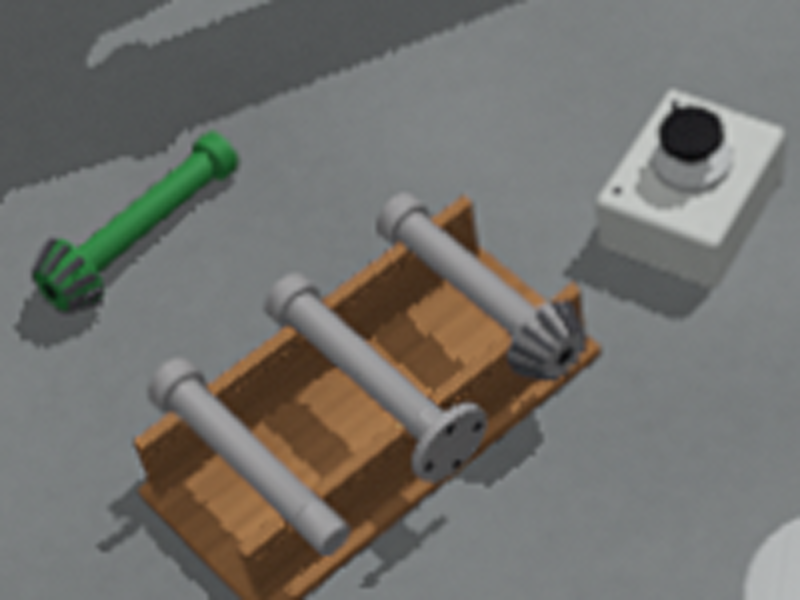

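View pics/c2.png

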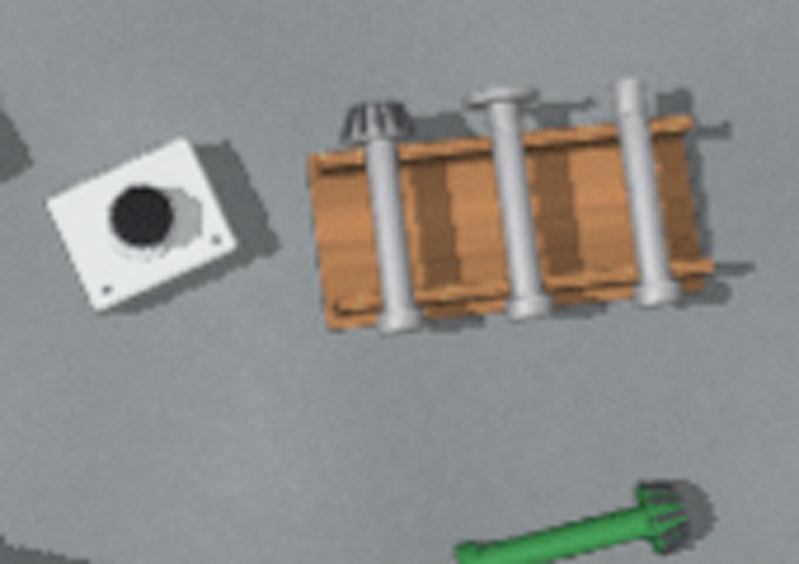

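View pics/c3.png

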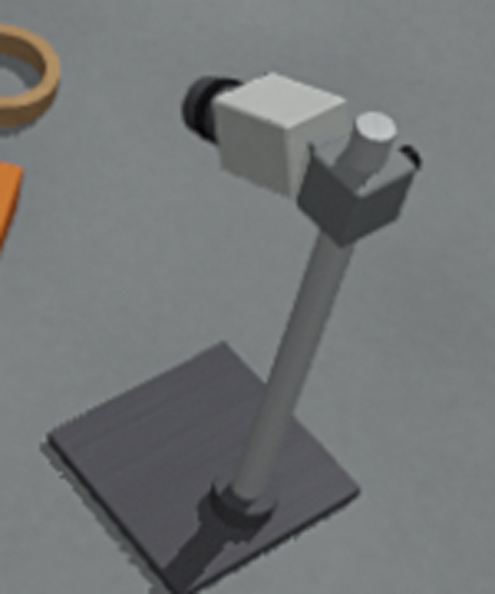

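View pics/c4.png

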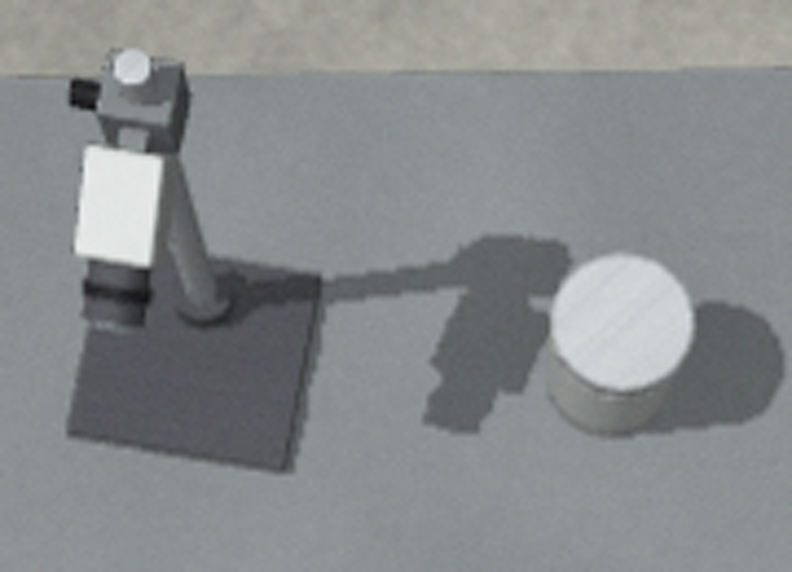

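The close crops confirm the choice. The grey pinion is the shaft at top-picture (323,240) with the toothed head. The white box's plunger is at top (270,236). Now measuring.

```bash
cat > m1.py <<'E'
from workcell import *
from h import *
I={n:camera_info(n) for n in('top','scene')}
T=I['top'];S=I['scene']
t=lambda c,k,o:(o[0]+(c[0]+.5)/k-.5,o[1]+(c[1]+.5)/k-.5)
c2=lambda *c:t(c,4.7,(240,190));c1=lambda *c:t(c,4,(90,200));c3=lambda *c:t(c,3.3,(340,160));c4=lambda *c:t(c,4.4,(180,60))
np.set_printoptions(precision=4,suppress=True)
print('plunger',onz(T,*c2(142,215),.077),onz(S,*c1(692,133),.077))
print('pin head end stem/collar top',onz(T,*c2(382,150),.06),onz(T,*c2(400,310),.06))
print('pin stem scene',onz(S,*c1(520,312),.06),onz(S,*c1(403,216),.06))
print('post',onz(T,*c4(132,67),.372),onz(S,*c3(377,127),.372))
b=[c4(322,277),c4(290,470),c4(67,433)]
B=np.array([onz(T,*x,.012) for x in b]);print('base',B,np.linalg.norm(B[0]-B[1]),np.linalg.norm(B[1]-B[2]),'ctr',(B[0]+B[2])/2)
b=[c3(48,437),c3(222,343),c3(360,490)]
B=np.array([onz(S,*x,.012) for x in b]);print('baseS',B,np.linalg.norm(B[0]-B[1]),np.linalg.norm(B[1]-B[2]),'ctr',(B[0]+B[2])/2)
b=[c2(312,158),c2(690,118),c2(712,265),c2(335,310)]
print('rims',np.array([onz(T,*x,.06) for x in b]))
# depth
for n in I:
    P=pts(I[n],np.load(f'pics/{n}0.npy'))
    u,v=map(int,map(round,c2(142,215) if n=='top' else c1(692,133)));print(n,'cap',np.nanmedian(P[v-1:v+2,u-1:u+2].reshape(-1,3),0))
    m=(P[...,0]>.6)&(P[...,2]>.2)&(P[...,2]<.5)&(P[...,1]>-.2)
    q=P[m];print(n,m.sum(),q.min(0),q.max(0),q.mean(0))
E
python3 m1.py
```

```text
plunger [0.4622 0.0203 0.077 ] [0.4686 0.0182 0.077 ]
pin head end stem/collar top [ 0.5042 -0.1307  0.06  ] [ 0.4035 -0.1392  0.06  ]
pin stem scene [ 0.4959 -0.1282  0.06  ] [ 0.398  -0.1387  0.06  ]
post [0.8164 0.1577 0.372 ] [0.821  0.1568 0.372 ]
base [[0.8334 0.0734 0.012 ]
 [0.6893 0.0963 0.012 ]
 [0.7183 0.2556 0.012 ]] 0.1459996166499525 0.16191832404442777 ctr [0.7759 0.1645 0.012 ]
baseS [[0.6966 0.0975 0.012 ]
 [0.7229 0.2527 0.012 ]
 [0.8681 0.227  0.012 ]] 0.15743356210279394 0.1474825103507226 ctr [0.7824 0.1622 0.012 ]
rims [[ 0.4996 -0.0866  0.06  ]
 [ 0.5227 -0.3247  0.06  ]
 [ 0.4298 -0.3335  0.06  ]
 [ 0.4038 -0.0989  0.06  ]]
top cap [0.4631 0.0198 0.0773]
top 1234 [0.6923 0.1333 0.2016] [0.8387 0.1983 0.3751] [0.7683 0.1648 0.3289]
scene cap [0.4686 0.0197 0.0754]
scene 2539 [0.6974 0.1293 0.2005] [0.8429 0.1996 0.3743] [0.7917 0.1532 0.3185]
```

```bash
cat > m2.py <<'E'
from workcell import *
from h import *
np.set_printoptions(precision=4,suppress=True)
a=np.deg2rad(-9.8)
Rc=R.from_euler('z',-9.8,degrees=True).as_matrix()@R.from_euler('y',-25,degrees=True).as_matrix()
print(Rc[:,0])
for n in('top','scene'):
    I=camera_info(n);P=pts(I,np.load(f'pics/{n}0.npy'))
    m=(P[...,0]>.6)&(P[...,2]>.2)&(P[...,2]<.5)&(P[...,1]>.1)&(P[...,0]<.83)
    for dx in [0]:
        q=(P[m]-[.7,.1775,.29])@Rc
        img=cv2.imread(f'pics/{n}0.png')[m]
        br=img.min(1)>150
        dk=img.max(1)<70
        for nm,k in(('bright',br),('dark',dk)):
            z=q[k];z=z[z[:,0]<.09]
            print(n,nm,len(z),'x',np.percentile(z[:,0],[1,5,50,95,99]),'y',np.percentile(z[:,1],[1,5,50,95,99]),'z',np.percentile(z[:,2],[1,5,25,50,75,95,99]))
E
python3 m2.py
```

```text
[ 0.8931 -0.1543  0.4226]
top bright 402 x [0.0353 0.0383 0.063  0.0873 0.0894] y [-0.0201 -0.018   0.0019  0.022   0.0241] z [0.0106 0.0134 0.016  0.0177 0.0192 0.0218 0.0235]
top dark 83 x [0.0011 0.0034 0.0165 0.0291 0.0318] y [-0.0164 -0.0159 -0.0098  0.0148  0.0178] z [-0.0048 -0.0027  0.0033  0.0071  0.0113  0.0163  0.0185]
scene bright 271 x [0.0403 0.0434 0.0664 0.0882 0.0895] y [-0.0199 -0.0175  0.0005  0.021   0.0236] z [0.0161 0.0167 0.0173 0.018  0.0185 0.0191 0.0196]
scene dark 159 x [0.0014 0.0042 0.0187 0.0267 0.0291] y [-0.0181 -0.0167 -0.0124  0.0049  0.0103] z [-0.0155 -0.0129 -0.0043  0.0032  0.0105  0.014   0.0154]
```

Request:
send_rows:
  increments: "0.02 -0.05 0 0 0 0.1; 0.03 -0.06 0 0 0 0.1; 0.03 -0.055 0 0 0 0.1; 0.03 -0.055 0 0 0 0.09; 0.03 -0.055 0 0 0 0; 0.03 -0.055 0 0 0 0; 0.03 -0.055 0 0 0 0; 0.03 -0.055 0 0 0 0; 0.03 -0.055 0 0 0 0; 0.03 -0.05 0 0 0 0; 0.015 -0.05 0 0 0 0; 0 0 0 0 0 0"
  fingers: 0

```text
time: 1.65
eef_pos: [0.4938, 0.0264, 0.2396]
eef_rot: [-179.9, 0.0, -175.2]
wrist_force: [-0.8, 1.0, 0.9]
finger_gap: 0.0
```

```bash
cat > w.py <<'E'
import sys
from workcell import *
from h import *
n=sys.argv[1]; cam=sys.argv[2] if len(sys.argv)>2 else 'wrist'
o=get_obs();i=camera_info(cam);p,d=camera(cam)
cv2.imwrite(f'pics/{n}.png',p[:,:,::-1]);np.savez(f'pics/{n}.npz',d=d,**i)
print(o['time'],o['eef_pos'],o['eef_rot'],o['wrist_force'],o['finger_gap'])
E
python3 w.py w1
```

```text
1.65 [0.49384663 0.02635991 0.23960877] [-1.79919667e+02  9.58016727e-03 -1.75211104e+02] [-0.78313736  0.97573343  0.87398373] 1.692806247963408e-05
```

View pics/w1.png

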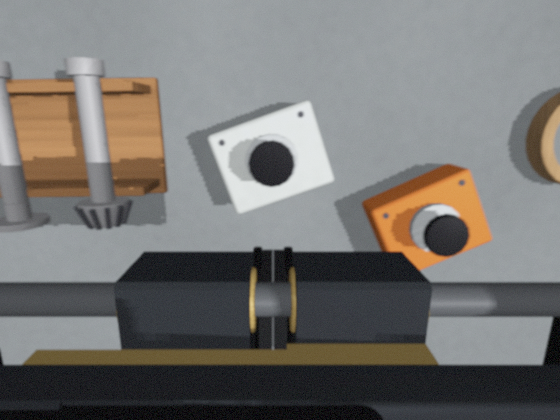

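The wrist view shows the plunger cap at (271,163) and the pinion at left, with its collar at (85,67) and its face near (103,225). Next I'll compute positions.

```bash
python3 - <<'E'
from h import *
np.set_printoptions(precision=4,suppress=True)
z=np.load('pics/w1.npz');I={k:z[k] for k in z.files}
print(onz(I,271,163,.077))
P=pts(I,z['d']);print(P[163,271])
A=onz(I,90,100,.06);B=onz(I,100,185,.06);C=onz(I,85,67,.06);F=onz(I,104,224,.06);H=onz(I,101,205,.06)
print(A,B,C,F,H,np.degrees(np.arctan2(*(B-A)[1::-1])),np.linalg.norm(F-C))
print(P[190,20:140:6,2])
im=cv2.imread('pics/w1.png')[40:240,40:180];cv2.imwrite('pics/w1c.png',cv2.resize(im,None,fx=3,fy=3,interpolation=cv2.INTER_CUBIC))
E
```

```text
[0.4598 0.0212 0.077 ]
[0.4599 0.0212 0.0765]
[ 0.4216 -0.1366  0.06  ] [ 0.4948 -0.131   0.06  ] [ 0.3955 -0.1395  0.06  ] [ 0.5316 -0.1288  0.06  ] [ 0.5135 -0.1309  0.06  ] 4.361651363001678 0.13652014139348193
[0.0622 0.0599 0.0594 0.0606 0.0594 0.0599 0.06   0.0587 0.0611 0.0606
 0.0604 0.0595 0.0686 0.0691 0.0675    nan 0.061  0.0602 0.0598 0.0597]
```

View pics/w1c.png

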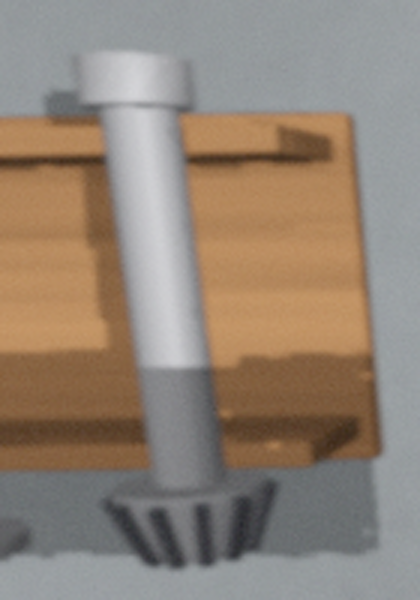

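Request:
send_rows:
  increments: "-0.016 -0.003 -0.03 0 0 0; -0.016 -0.003 -0.04 0 0 0; 0 0 -0.04 0 0 0; 0 0 -0.022 0 0 0; 0 0 -0.006 0 0 0; 0 0 -0.006 0 0 0; 0 0 0 0 0 0; 0 0 0 0 0 0"

```text
time: 2.7
eef_pos: [0.4618, 0.0256, 0.0963]
eef_rot: [180.0, 0.1, -174.7]
wrist_force: [-0.2, 0.3, -0.2]
finger_gap: 0.0006
```

Request:
send_rows:
  increments: "0 -0.005 0 0 0 0; 0 0 0 0 0 0"

```text
time: 2.95
eef_pos: [0.4614, 0.0198, 0.0959]
eef_rot: [180.0, 0.0, -174.8]
wrist_force: [0.9, 0.1, -0.4]
finger_gap: 0.0004
```

```bash
python3 w.py w2; python3 w.py w3
```

```text
2.95 [0.46139148 0.01981745 0.09588149] [ 1.79994036e+02  3.24155323e-02 -1.74774758e+02] [ 0.87133197  0.08416239 -0.4222785 ] 0.00037727273028232924
3.0 [0.46130561 0.02009652 0.09578116] [ 1.79987197e+02  2.01806920e-02 -1.74760255e+02] [ 0.67750779  1.15473594 -0.48859414] 0.0003422571015464612
```

View pics/w2.png

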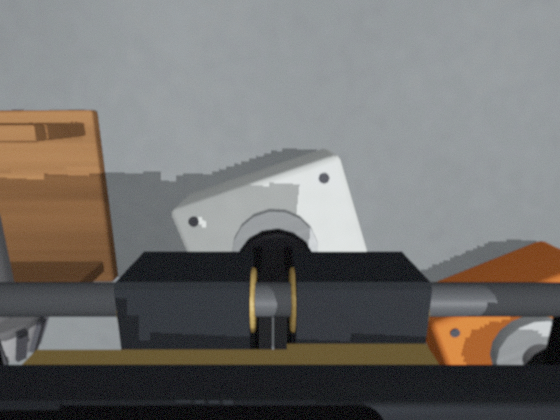

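The cap is centred under the closed fingers: its far edge is at (276,232) and the fingers are at column 272. Pressing now.

Request:
send_rows:
  increments: "0 0 -0.005 0 0 0; 0 0 -0.005 0 0 0; 0 0 -0.004 0 0 0; 0 0 -0.001 0 0 0; 0 0 0 0 0 0; 0 0 0 0 0 0"

```text
time: 3.8
eef_pos: [0.4618, 0.0204, 0.0823]
eef_rot: [180.0, 0.0, -174.7]
wrist_force: [-6.5, -1.5, 18.2]
finger_gap: 0.0004
```

Request:
send_rows:
  increments: "0 0 -0.001 0 0 0; 0 0 0 0 0 0; 0 0 0 0 0 0"

```text
time: 4.18
eef_pos: [0.4618, 0.0204, 0.0822]
eef_rot: [179.9, 0.0, -174.7]
wrist_force: [-8.6, -1.5, 25.8]
finger_gap: 0.0004
```

```bash
python3 -c "
from workcell import *
o=get_obs();print(o['eef_pos'],o['wrist_force'])"; python3 w.py s2 scene; python3 -c "
import cv2
i=cv2.imread('pics/s2.png')[190:290,190:350];cv2.imwrite('pics/s2c.png',cv2.resize(i,None,fx=4.5,fy=4.5))"
```

```text
[0.46180819 0.0204363  0.08216329] [-8.56401983 -1.51648939 25.83960103]
4.175 [0.46180819 0.0204363  0.08216329] [ 1.79933163e+02  4.32299758e-03 -1.74719503e+02] [-8.56401983 -1.51648939 25.83960103] 0.00040859275962405733
```

View pics/s2c.png

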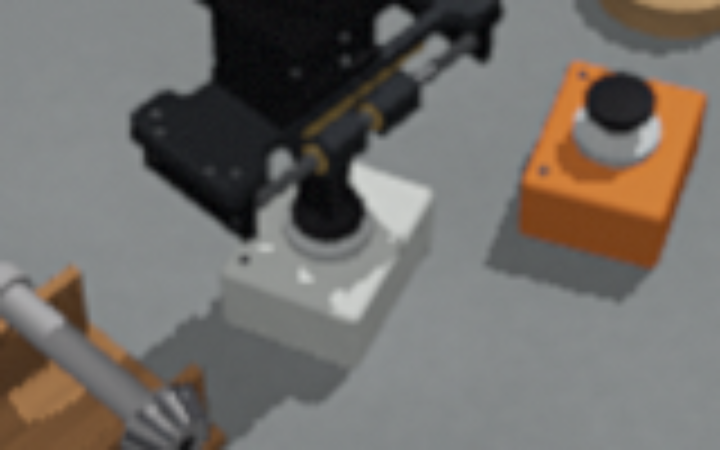

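The plunger is at its stop: the cap sits on the collar, and the force is 26 N at tip height 0.065. Releasing, then moving over the pinion.

Request:
send_rows:
  increments: "0 0 0.012 0 0 0; 0 0 0.03 0 0 0; 0 0 0.03 0 0 0; 0 -0.04 0.01 0 0 0; 0 -0.05 0 0 0 0; 0.009 -0.05 0 0 0 0; 0 -0.013 0 0 0 0; 0 0 0 0 0 0; 0 0 0 0 0 0"
  fingers: 0.05

```text
time: 5.35
eef_pos: [0.4701, -0.1307, 0.1611]
eef_rot: [179.9, -0.0, -174.6]
wrist_force: [0.7, 0.0, -0.1]
finger_gap: 0.0501
```

```bash
python3 w.py w4; python3 w.py s3 scene
```

```text
5.35 [ 0.47011889 -0.13066664  0.16109716] [ 1.79944681e+02 -4.32871539e-02 -1.74576631e+02] [ 0.69901315  0.0349653  -0.13625383] 0.05010873094539205
5.4 [ 0.47019395 -0.13061728  0.16120453] [ 1.79950393e+02 -3.20175179e-02 -1.74551683e+02] [-0.60489698  0.89702586 -0.33724588] 0.04981310200897646
```

View pics/w4.png

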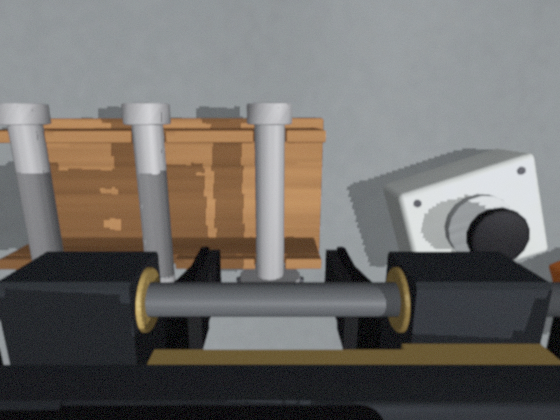

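View pics/s3.png

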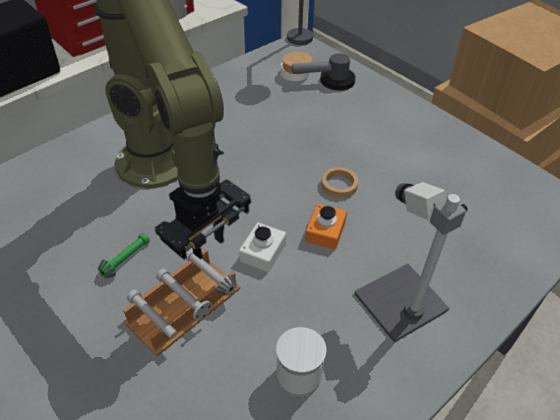

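The wrist view shows the pinion stem at column 270, midway between the fingers (205 to 345) and parallel to the tool. The plunger is up again in the scene view at (263,233). Measuring before the descent.

```bash
python3 - <<'E'
from h import *
np.set_printoptions(precision=4,suppress=True)
z=np.load('pics/w4.npz');I={k:z[k] for k in z.files}
for p in [(269.5,114),(269.5,150),(270,250),(270,273)]: print(onz(I,*p,.06))
print(proj(I,np.array([.4701,-.1307,.1611])),proj(I,np.array([.4701,-.1307,.06])))
im=cv2.imread('pics/w4.png')[80:290,220:330];cv2.imwrite('pics/w4c.png',cv2.resize(im,None,fx=2.8,fy=2.8,interpolation=cv2.INTER_CUBIC))
E
```

```text
[ 0.3963 -0.1403  0.06  ]
[ 0.4194 -0.1382  0.06  ]
[ 0.4903 -0.1312  0.06  ]
[ 0.5082 -0.1295  0.06  ]
[274.3086 289.9519] [273.3714 223.2792]
```

View pics/w4c.png

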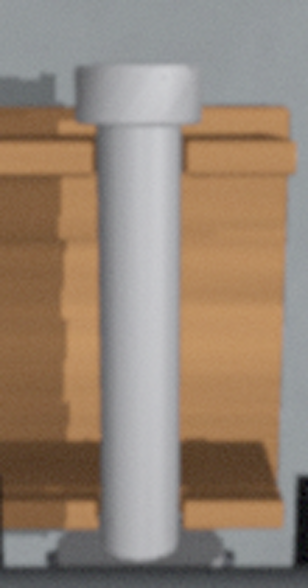

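Request:
send_rows:
  increments: "0.002 -0.0025 -0.03 0 0 0; 0 0 -0.03 0 0 0; 0 0 -0.025 0 0 0; 0 0 -0.012 0 0 0; 0 0 -0.006 0 0 0; 0 0 0 0 0 0; 0 0 0 0 0 0"

```text
time: 6.32
eef_pos: [0.4729, -0.1352, 0.0594]
eef_rot: [-180.0, 0.1, -174.7]
wrist_force: [0.5, -0.4, -0.2]
finger_gap: 0.0502
```

```bash
python3 w.py w5
```

```text
6.325 [ 0.47288827 -0.13515921  0.05938743] [-1.79999792e+02  8.97954305e-02 -1.74715125e+02] [ 0.54628102 -0.42892704 -0.19057579] 0.050245617220202314
```

View pics/w5.png

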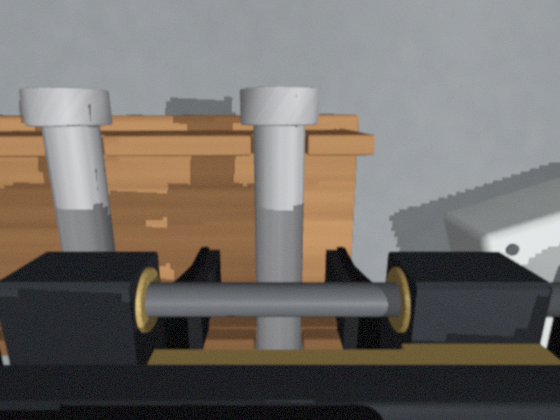

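The stem, at column 279, sits about 2 mm to the +y side of the finger centre (274). I'll correct that and close.

Request:
send_rows:
  increments: "0 0.002 -0.001 0 0 0; 0 0 0 0 0 0"

```text
time: 6.62
eef_pos: [0.4723, -0.1328, 0.0577]
eef_rot: [180.0, 0.0, -174.7]
wrist_force: [-0.5, -0.3, 0.7]
finger_gap: 0.0498
```

Request:
send_rows:
  increments: "0 0 0 0 0 0; 0 0 0 0 0 0; 0 0 0 0 0 0; 0 0 0 0 0 0; 0 0 0 0 0 0; 0 0 0 0 0 0"
  fingers: 0

```text
time: 7.38
eef_pos: [0.4721, -0.1329, 0.0576]
eef_rot: [180.0, -0.0, -174.7]
wrist_force: [-0.2, 1.1, 0.2]
finger_gap: 0.0191
```

Gripped at 19 mm. Lifting.

Request:
send_rows:
  increments: "0 0 0.01 0 0 0; 0 0 0.02 0 0 0; 0 0 0.03 0 0 0; 0 0 0.03 0 0 0; 0 0 0.03 0 0 0; 0 0 0.02 0 0 0; 0 0 0 0 0 0; 0 0 0 0 0 0; 0 0 0 0 0 0"

```text
time: 8.5
eef_pos: [0.4712, -0.133, 0.1962]
eef_rot: [180.0, -0.1, -174.7]
wrist_force: [-0.6, 1.0, -6.1]
finger_gap: 0.019
```

```bash
python3 w.py s4 scene; python3 w.py w6; python3 -c "
import cv2
i=cv2.imread('pics/s4.png')[170:330,90:310];cv2.imwrite('pics/s4c.png',cv2.resize(i,None,fx=3.5,fy=3.5))"
```

```text
8.5 [ 0.47123602 -0.13297076  0.19624879] [ 1.79987719e+02 -1.45248350e-01 -1.74723234e+02] [-0.57704293  1.04938818 -6.12790711] 0.0190374044003975
8.55 [ 0.47143829 -0.13297117  0.19645248] [ 1.79991126e+02 -1.23031875e-01 -1.74721226e+02] [ 0.28461085 -0.11222348 -6.51141647] 0.01898974194077672
```

View pics/s4c.png

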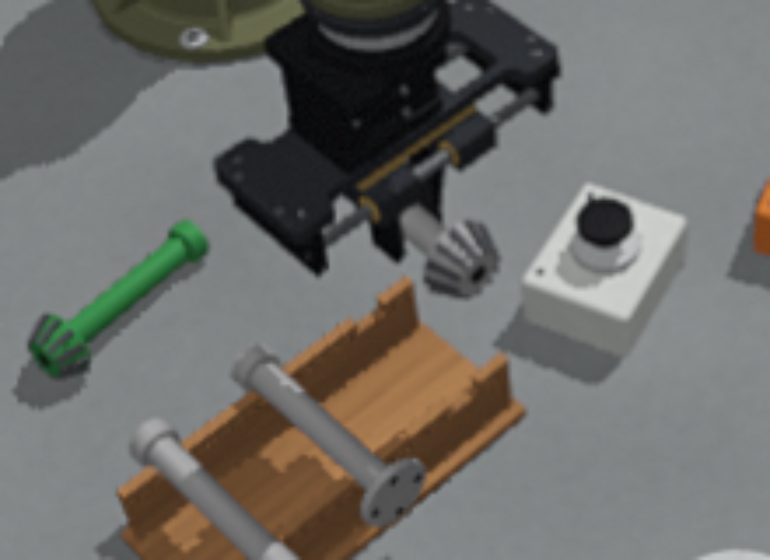

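View pics/w6.png

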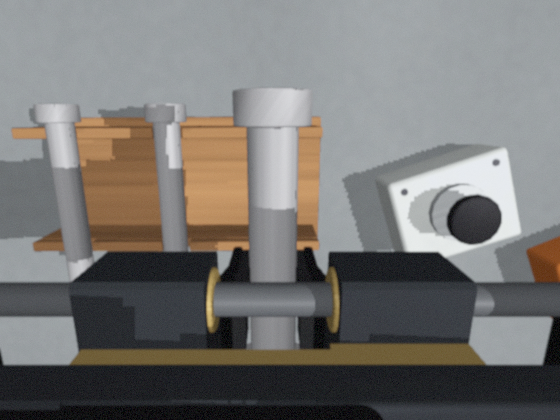

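The pinion is held level at column 272, and the others have not moved. Traverse with the yaw turn, then tilt.

Request:
send_rows:
  increments: "0 0.01 0 0 0 -0.02; 0 0.02 0 0 0 -0.02; 0 0.03 0 0 0 -0.02; 0 0.04 0 0 0 -0.025; 0 0.04 0 0 0 -0.025; 0 0.04 0 0 0 -0.025; 0 0.04 0 0 0 -0.025; 0 0.04 0 0 0 -0.025; 0.005 0.04 0 0 0 -0.025; 0.01 0.03 0 0 0 -0.025; 0.01 0.017 -0.01 0 0 -0.02; 0 0 0 0 0 -0.0085"

```text
time: 10.1
eef_pos: [0.4965, 0.2152, 0.1858]
eef_rot: [-179.9, -0.1, 170.3]
wrist_force: [-0.4, -0.5, -5.5]
finger_gap: 0.0191
```

Request:
send_rows:
  increments: "0 0 0 -0.0043 -0.025 0; 0 0 0 -0.009 -0.05 0; 0 0 0 -0.010 -0.06 0; 0 0 0 -0.010 -0.06 0; 0 0 0 -0.010 -0.06 0; 0 0 0 -0.010 -0.06 0; 0 0 0 -0.010 -0.06 0; 0 0 0 -0.007 -0.035 0; 0 0 0 -0.004 -0.020 0; 0 0 0 0 0 0; 0 0 0 0 0 0; 0 0 0 0 0 0"

```text
time: 11.6
eef_pos: [0.4975, 0.2137, 0.1877]
eef_rot: [180.0, 25.0, 170.2]
wrist_force: [0.2, -1.0, -5.0]
finger_gap: 0.0191
```

```bash
python3 w.py s5 scene; python3 w.py t5 top
```

```text
11.6 [0.49750968 0.21373016 0.18774728] [179.97907271  25.00253442 170.15255692] [ 0.19603261 -0.95383517 -4.97032663] 0.01908537567444609
11.65 [0.49746308 0.21379646 0.18767677] [179.98295074  25.00080515 170.16123956] [ 0.66766341  0.1747723  -5.50938925] 0.01922028852489702
```

View pics/s5.png

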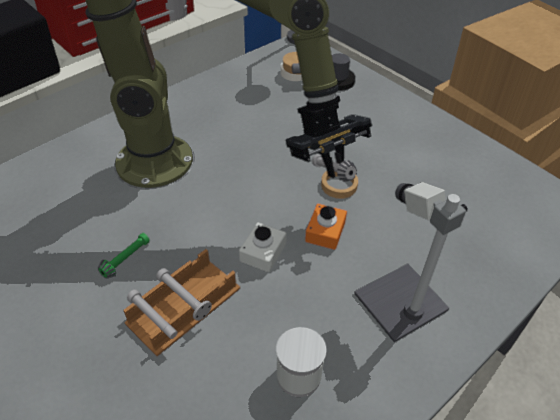

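View pics/t5.png

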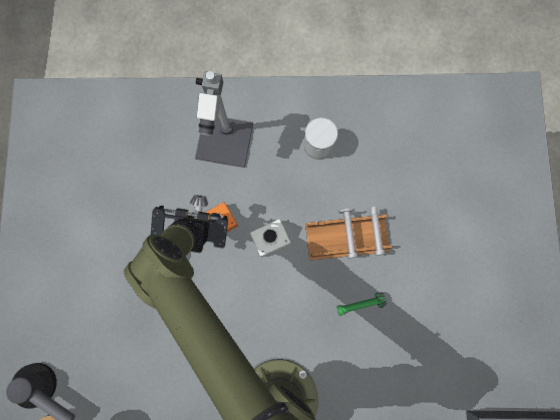

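The tilt is right (25.0 degrees) and there is room. Advancing the remaining ~68 mm along the lens axis.

Request:
send_rows:
  increments: "0.005 -0.001 0.002 0 0 0; 0.01 -0.002 0.005 0 0 0; 0.015 -0.002 0.007 0 0 0; 0.015 -0.002 0.007 0 0 0; 0.01 -0.002 0.005 0 0 0; 0.0065 -0.0013 0.002 0 0 0; 0 0 0 0 0 0; 0 0 0 0 0 0; 0 0 0 0 0 0; 0 0 0 0 0 0"

```text
time: 12.95
eef_pos: [0.5584, 0.2038, 0.2155]
eef_rot: [180.0, 25.0, 170.2]
wrist_force: [-0.3, 0.3, -5.6]
finger_gap: 0.019
```

```bash
python3 w.py s6 scene; python3 w.py t6 top; python3 -c "
import cv2
i=cv2.imread('pics/s6.png')[90:250,310:480];cv2.imwrite('pics/s6c.png',cv2.resize(i,None,fx=4,fy=4,interpolation=2)[:600])
i=cv2.imread('pics/t6.png')[60:250,140:260];cv2.imwrite('pics/t6c.png',cv2.resize(i,None,fx=3,fy=3,interpolation=2))"
```

```text
12.95 [0.55841246 0.20377873 0.21550013] [179.99120492  24.99538265 170.22136528] [-0.27096704  0.26502239 -5.64071972] 0.019034298955886042
13.0 [0.55847023 0.20375655 0.21551437] [179.99358859  24.99705249 170.21963292] [-0.49349462 -0.21389556 -5.89047105] 0.018726128513227504
```

View pics/s6c.png

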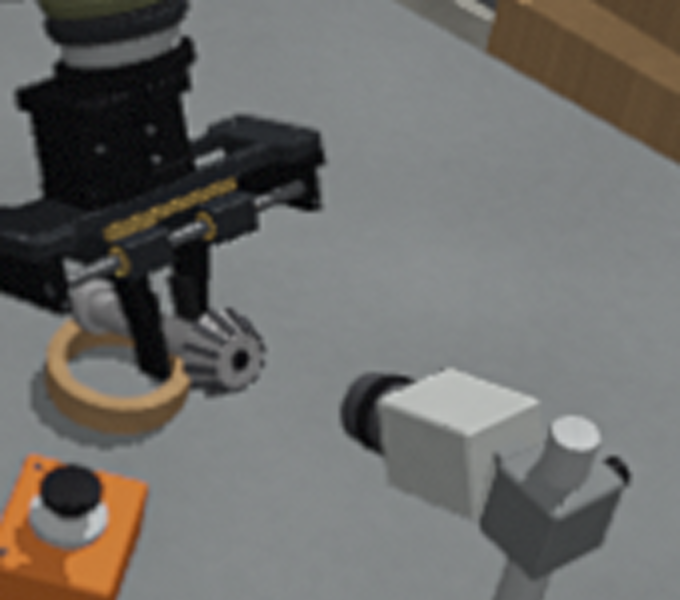

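View pics/t6c.png

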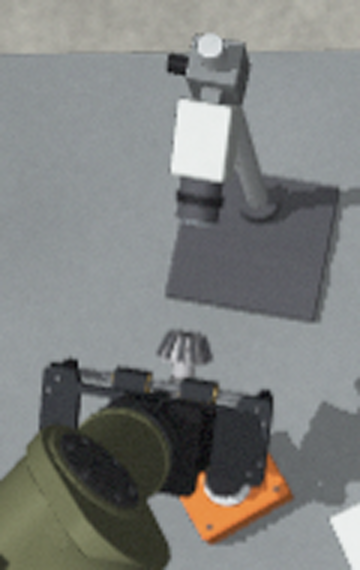

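```bash
python3 - <<'E'
from h import *
np.set_printoptions(precision=4,suppress=True)
Rc=R.from_euler('z',-9.8,degrees=True).as_matrix()@R.from_euler('y',-25,degrees=True).as_matrix()
L=np.array([.7032,.1785,.286])
for n in('s6','t6'):
    z=np.load(f'pics/{n}.npz');I={k:z[k] for k in z.files};d=z['d'];P=pts(I,d)
    print(n,'exp face px',proj(I,L-.1*Rc[:,0]),'lens px',proj(I,L),'expected mid',proj(I,L-.162*Rc[:,0]))
    q=(P-L)@Rc
    m=(q[...,0]>-.14)&(q[...,0]<-.05)&(np.abs(q[...,1])<.05)&(np.abs(q[...,2])<.05)
    k=q[m];print(m.sum(),np.percentile(k,[1,5,50,95,99],axis=0).T)
    v,u=np.where(m);print('px',u.min(),u.max(),v.min(),v.max())
    if n=='s6':
        f=q[174:186,365:376].reshape(-1,3);f=f[(f[:,0]>-.13)];print('face med',np.median(f,0))
        A=np.c_[f[:,1:],np.ones(len(f))];print('face plane slope',np.linalg.lstsq(A,f[:,0],rcond=None)[0])
        o,dd=ray(I,np.float64(370),np.float64(179.3));a=(o-L)@Rc;b=dd@Rc;t=(-.1-a[0])/b[0];print('face centre at x=-.1:',a+t*b)
    m=(q[...,0]>-.0)&(q[...,0]<.1)&(np.abs(q[...,1])<.05)&(np.abs(q[...,2])<.05)
    k=q[m];print('cam',np.percentile(k,[1,5,50,95,99],axis=0).T)
E
```

```text
s6 exp face px [369.829  179.5878] lens px [401.0583 191.3065] expected mid [352.5935 173.1536]
361 [[-0.1297 -0.1206 -0.1045 -0.0985 -0.0974]
 [-0.0247 -0.0221 -0.0088  0.0109  0.0154]
 [-0.0183 -0.0139  0.0048  0.0197  0.0224]]
px 355 375 167 189
face med [-0.1007  0.0001  0.0005]
face plane slope [-0.0537  0.0336 -0.1005]
face centre at x=-.1: [-0.1     0.0005  0.0005]
cam [[ 0.0036  0.0111  0.0713  0.0988  0.0997]
 [-0.0252 -0.0243 -0.0164  0.0157  0.0202]
 [-0.0209 -0.0163  0.0127  0.0234  0.024 ]]
t6 exp face px [201.8591 170.1793] lens px [205.8094 131.962 ] expected mid [199.4739 193.0589]
203 [[-0.1385 -0.1351 -0.1159 -0.1036 -0.1028]
 [-0.022  -0.0204 -0.0027  0.0166  0.0204]
 [-0.0127 -0.0026  0.0126  0.0225  0.0243]]
px 192 210 170 185
cam [[ 0.0016  0.0073  0.0565  0.0954  0.0987]
 [-0.0233 -0.0225 -0.0038  0.0189  0.0221]
 [-0.0206 -0.0072  0.0203  0.0261  0.0271]]
```

Both cameras put the face within about 5 mm of its place, with the shaft about 3° off the lens axis. Handing in.

```bash
python3 -c "
from workcell import *
o=get_obs();print(o['time'],o['eef_pos'],o['finger_gap'],abs(o['qd']).max(),o['wrist_force']);print(job_done())"
```

```text
13.05 [0.55853679 0.20367595 0.21555749] 0.019213955144794657 0.1015292677309589 [ 0.38057249  0.24927523 -5.70024983]
the job is handed in; nothing more can be done
None
```

I pressed the white box's plunger and presented the grey bevel pinion to the inspection camera. I handed the job in at 13 s of the 51 s allowed, with the pinion still held. `job_done()` gives no verdict, so success rests on my checks below.

- **Plunger:** I pressed it down until the force reached 26 N with the fingertips 65 mm above the bench, which is the stop. After release the scene picture showed it up again.
- **Pinion in front of the lens:** The scene camera put the gear face at about (-101, 0, 0) mm in the camera frame. The shaft is within about 4° of the lens axis. The top camera put the head about 3 to 5 mm further from the lens, and still centred to about 3 mm sideways.
- **Held still:** The grip stayed at 19 mm on the stem, the wrist carried the pinion's weight steadily, and the arm was at rest when I handed in.
- **Other objects:** I never came near the camera or its stand. The other two shafts, the tin and the tape roll look unmoved in the last pictures, though I checked these by eye only.

One disagreement remained: before the moves, the cameras differed by up to 9 mm on the plunger's x position. I worked mainly from the wrist and top views for pressing and grasping. For the final pose I compared the gear face and the lens within the same pictures, so most of that error cancels.

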